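Set the indexing dial and throw its clamp lever

TASK

Working gently with a fingertip and gripping nothing, push round the three-ribbed steel dial of the blue indexing fixture until the index line on the dial lines up with the one long, broad line of the scale around it. Only then push the clamp lever beside it all the way over, away from the robot, leaving the dial on its line. Leave the loose shaft, bearing and plug where they are.

Things in the scene. Friction and masses are not known exactly. Their poses are not given: they have to be found in the camera images.
- fixture: Blue cast fixture bolted to the bench: round, 208 mm across, 30 mm high, with low feet (14 mm high, up to 130 mm from the axis at -x, +x, +y) and, on its -y side, an arm that carries the clamp lever. Origin: on the dial's axis at bench level; z up; x points roughly away from the robot (yaw within 0.35 rad).
- dial: Bare steel dial on the fixture: a disc 140 mm across, flat top 50 mm above the bench, turning both ways without stops about the vertical through its centre. Origin: on the axis, 36 mm above the bench; z up; x points along the index line. The dial stays where it is left and does not coast when pushed slowly.
- hub (a point): Top centre of the dial's hub, 86 mm above the bench. The hub is 36 mm across; from it three radial ribs, 14 mm thick and 82 mm above the bench at the top, reach out to 62 mm from the axis, at +60, 180 and -60 degrees from the dial's x axis (anticlockwise from above positive). Pushing a rib sideways 45 mm from the axis takes about 3 N.
- index (a point): The outer end of the index line, 72 mm from the dial's axis (42 mm above the bench): the only line on the dial, black, 5 mm wide, running radially on its flat top midway between two ribs and out to its rim.
- target (a point): The inner end of the target line, 72 mm from the dial's axis (36 mm above the bench): on the flat aluminium scale ring (202 mm across, fixed) around the dial, the one line that is 27 mm long and 6 mm broad; the 23 others, every 15 degrees, are 10 mm long and 1.5 mm broad. It lies on the far side of the fixture, within 0.5 rad of the fixture's x axis.
- clamp (a joint): Clamp lever: 0 rad as found, leaning 0.5 rad from upright towards the fixture's -x (the robot); 1.0 rad at its stop, leaning as far to +x. Hinge along the fixture's y, 155 mm to the -y side of the dial's axis, 40 mm above the bench. It takes about 1.5 N at the knob, stays where it is left, and does not brake the dial.
- clamp_knob (a point): Centre of the black ball knob, 28 mm across, at the end of the clamp lever, 80 mm from its hinge: 110 mm above the bench at either end of its swing, 120 mm when upright. The lever's rod is 10 mm thick. On either side of the hinge a blue cheek, 50 mm long and 12 mm thick, rises to 50 mm above the bench.
- shaft: Loose steel shaft standing upright, 130 mm high, 28 mm thick, with a 48 mm collar 85 mm up. Origin: centre of its underside. To be left alone.
- bearing: Loose steel bearing ring lying flat, 60 mm across, 18 mm high, bore 32 mm. Origin: centre of its underside. To be left alone.
- plug: Loose brass plug standing on its 52 mm flange, 30 mm high. Origin: centre of its underside. To be left alone.

How it is judged (in metres and radians):
On the way, in this order (a step that is already met when the one before it is completed fails the run):
1. the dial's index line lies on the target line and rests there, with the clamp lever still open (horizontal distance between index and target below 0.003 m and angular speed of dial below 0.05 rad/s and value of joint clamp below 0.3 rad), for 0.3 s.
2. the clamp lever is pushed right over (value of joint clamp above 0.93 rad), for 0.1 s.
At the end, for the whole second after the job is handed in: The index line's outer end is within 3 mm of the middle of the target line (that is, on the broad line), the dial is at rest and the clamp lever is over to its stop (0.93 rad or more of 1.0) (horizontal distance between index and target below 0.003 m and value of joint clamp above 0.93 rad and angular speed of dial below 0.05 rad/s); the robot touches nothing.
It fails at once if the lever is clamped while the dial is off its line (value of joint clamp above 0.5 rad and horizontal distance between index and target above 0.005 m).
It fails at once if the dial is gripped or shoved hard (more than 30 N) (contact force between the fingers and dial above 30 N).
It fails at once if the clamp lever is gripped or shoved hard (more than 30 N) (contact force between the fingers and clamp above 30 N).
It fails at once if the shaft, bearing or plug is pushed, knocked over or lifted (moved more than 20 mm) (distance of any of shaft, bearing, plug from where it was at the start of the episode above 0.02 m).
It fails at once if the shaft is knocked over (angle between shaft's own z axis and vertical above 0.3 rad).
It also fails if it takes over 58 s, if anything falls off the work surface, if the arm or the gripper's body presses on something with over 40 N, if the wrist force passes 120 N, or if a joint passes its speed limit or range.

ROBOT

A 7-joint arm with a two-finger parallel gripper is mounted at the origin on the work surface. World frame = base frame: x ahead of the robot, y to its left, z up, the work surface at z = 0. Lengths are in mm, angles in degrees, forces in N, time in s.
With the tool pointing down it reaches from about 425 to 1025 mm from the base axis. Payload 3.6 kg.
Tool frame: the origin (TCP) lies between the finger pads; the fingertips stand 19 mm ahead of it and the grasp point (between the pads) is the TCP; x points along the fingers, z is the direction in which the jaws open and shut, and the axes are right-handed (so a half turn about x gives the same grasp; the last joint's range is limited). The gripper opens to 85 mm and grips with 20 to 120 N. Pads are 22 mm wide; open, the fingers measure 114 mm over their backs; the gripper's body (76 mm by 85 mm) begins 54 mm behind the grasp point. The pads swing forward as they close: fully open they stand 13 mm farther back than shut.
Start: joints at [-76.633, 33.873, 2.773, 92.16, -1.908, 54.013, -1.931], TCP at [232.73, 686.634, 250.302] pointing down, gripper open.
Joint ranges: [-153.93, 153.93], [-27.13, 128.08], [-72.61, 78.16], [10.71, 143.7], [-87.88, 267.88], [4.46, 118.87], [-176.78, 176.78]. Speed limits (degrees/s): [147.25, 147.25, 180, 180, 180, 180, 180].

INTERFACE

Orientations are given as a 3x3 rotation matrix whose columns are the frame's x, y, z axes.
In Python, from bench import readout, camera, ticket, search_frame gives the robot as it stands.
- The arm moves only by the shell command python3 -m handwheel 'ROWS' [FORCE]. ROWS is JSON, a list of rows, each a list of 3 entries, a list of its own where there are three numbers: the shift along the world's x, y, z in mm, then the turn, a rotation vector about the world's x, y, z in degrees, then the finger opening in mm, from 0 to 85.4. In form: [[[tx, ty, tz], [rx, ry, rz], fingers], ...]. A call has 1 to 8 rows; each row is the pose to reach, as a shift and turn from the pose commanded when the call began; what a row does not reach only later rows make up. A row lasts 1/12 s, in which the tool goes at most 41.7 mm and 7.16 degrees, less where a joint would pass 70% of its speed; a pose out of reach is approached as far as the arm can. A call with a gripper value outside its range is refused whole. The fingers move at their own pace and stop on an object; FORCE is the grip in N (left out, the last holds). Time passes only in rows, so rows that repeat a pose let the fingers close. It gives the time, the measured TCP pose, the force and the opening at its end, in the units of the state.
- readout.observe(): the state, without advancing time (a new reading comes with each control period).
- camera(name): name is "scene" or "side" or "wrist"; returns a dict with "color" (420x560x3 uint8, red, green, blue), "fx", "fy", "cx", "cy" (pixels), "R" (3x3) and "t" (3): a world point X has camera coordinates R X + t; the wrist camera has in their place "hand_eye" (4x4, takes a point from camera to tool coordinates, whose origin is the TCP and whose axes are the tool frame's). Camera axes: x right, y down, z forward; pixel columns grow to the right and rows downward; lengths in mm; the calibration is good to about 2 mm. A picture is of the moment at which its call begins: read the wrist's pose just before it. There is no depth.
- ticket.close_job(): hands the job in, once; it reports no verdict.
Trained networks look in a picture, given as the dict that the camera call returned (one of the last four; its "shot" number tells which), for a name from the list of things; names that differ only in an ending like _2 or _b are one class to them, and where a whole thing is asked for, a point or a joint stands for the part that bears it (a point fixed in the world has none). Each returns a list of dicts, best first, with "score" (0 to 1); they miss things now and then, are a little off and sometimes report something else, mostly with a low value. They report only what shows in the picture. A call takes as long as a camera call.
- search_frame(picture, label): "centre" ([x, y, z] in mm, in world coordinates, good to about 4 mm: the middle of the surface that is visible of it).
The state is a dict: "time": time; "joints": joint angles; "dq": joint speeds; "tau": joint torques, N m; "eef_pos": TCP position; "tcp_rot": TCP orientation; "ft_force": force on the tool from outside, world axes, zero at the start; "wrist_torque": the same for the moment, N m; "opening": finger opening in mm.
Only numpy, scipy, OpenCV 4.12 (cv2) and the standard library are available. Lean on these libraries where they do the work, as an engineer would, in place of code of your own. Each camera call takes 0.05 s, during which the arm holds its last target. There are 200 camera calls.

## Working session

There is one attempt and no reset: what is moved stays moved. The work goes in short steps, Python scripts to look and compute and a shell command to move; the robot and the scene stay as the last step left them, time stands still between calls to the robot, and variables do not carry over. Pictures are saved under pics/ and viewed, about 8 in all and at most 12, crops included, and the job is handed in when it is done.

```bash
mkdir -p pics
cat > h.py <<'E'
import numpy as np, cv2
from bench import readout, camera, ticket, search_frame
def save(p,n,crop=None,s=1):
    im=p["color"][:,:,::-1]
    if crop: im=im[crop[1]:crop[3],crop[0]:crop[2]]
    cv2.imwrite("pics/"+n,cv2.resize(im,None,fx=s,fy=s,interpolation=cv2.INTER_CUBIC))
def ext(p,st=None):
    if "hand_eye" in p:
        T=np.eye(4);T[:3,:3]=st["tcp_rot"];T[:3,3]=st["eef_pos"]
        M=np.linalg.inv(T@np.array(p["hand_eye"]));return M[:3,:3],M[:3,3]
    return np.array(p["R"]),np.array(p["t"])
def proj(p,X,st=None):
    R,t=ext(p,st);c=R@np.array(X,float)+t
    return np.array([p["fx"]*c[0]/c[2]+p["cx"],p["fy"]*c[1]/c[2]+p["cy"]])
def onz(p,uv,z,st=None):
    R,t=ext(p,st);d=R.T@np.array([(uv[0]-p["cx"])/p["fx"],(uv[1]-p["cy"])/p["fy"],1]);o=-R.T@t
    return o+d*(z-o[2])/d[2]
E
python3 - <<'E'
from h import *
np.set_printoptions(precision=1,suppress=True)
st=readout.observe();print(st["time"],st["eef_pos"],st["ft_force"],st["opening"]);print(np.array(st["tcp_rot"]))
for n in ["scene","side"]:
    p=camera(n);save(p,n+"0.png");R,t=ext(p);print(n,-R.T@t)
    for l in ["fixture","dial","hub","index","target","clamp","clamp_knob","shaft","bearing","plug"]:
        try: print(l,[(np.array(d["centre"]).round(),round(d["score"],2)) for d in search_frame(p,l)[:2]])
        except Exception as e: print(l,e)
E
```

```text
0.0 [232.5 685.9 249.1] [ 0.7 -0.3 -0.3] 85.56035190069983
[[-0.  -0.9  0.3]
 [-0.   0.3  0.9]
 [-1.  -0.  -0. ]]
scene [ 884.2 -253.7  583.6]
fixture [(array([564.,  68.,  50.]), 0.59)]
dial [(array([541., 100.,  47.]), 0.61)]
hub [(array([544.,  99.,  51.]), 0.9)]
index [(array([540., 101.,  51.]), 0.94)]
target [(array([559.,  79.,  35.]), 0.91)]
clamp []
clamp_knob [(array([547., -44.,  93.]), 0.64)]
shaft [(array([470., 279.,  91.]), 0.77), (array([541.,  98.,  49.]), 0.43)]
bearing [(array([709.,  85.,  16.]), 0.67)]
plug [(array([702., 180.,  12.]), 0.62)]
side [242.7 592.5 646. ]
fixture [(array([523., 126.,  47.]), 0.6)]
dial [(array([513., 126.,  50.]), 0.9)]
hub [(array([515., 128.,  54.]), 0.56)]
index [(array([520., 129.,  44.]), 0.65)]
target [(array([702.,  97.,  15.]), 0.16)]
clamp [(array([539., -36., 107.]), 0.65)]
clamp_knob [(array([542., -39.,  98.]), 0.73), (array([524., 127.,  48.]), 0.55)]
shaft [(array([465., 295.,  91.]), 0.65)]
bearing [(array([703.,  97.,  16.]), 0.86)]
plug [(array([691., 200.,   9.]), 0.7)]
```

View pics/scene0.png

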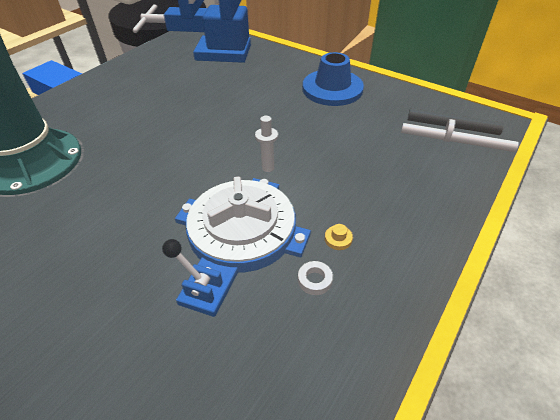

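View pics/side0.png

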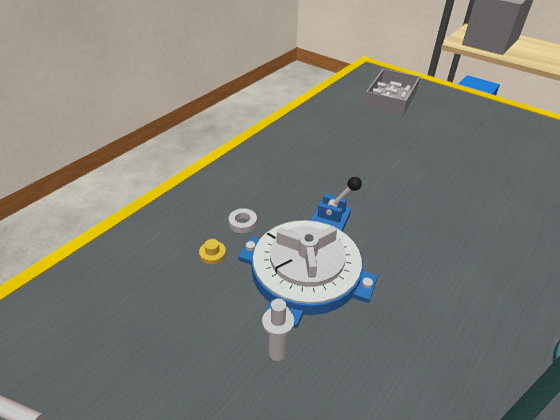

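The scene picture shows the hub at about (238,197), index line (264,198), broad line (277,237) and knob (172,248). In the side view these are at (309,238), (284,265), (272,236) and (355,183). The shaft stands just off the fixture's +y foot.

Run:
```python
from h import *
np.set_printoptions(precision=1,suppress=True)
P={"scene":dict(hub=(238,197),idx=(264,198),tgt=(277,237),knob=(172,248),sh=(266,120)),"side":dict(hub=(309,238),idx=(284,265),tgt=(272,236),knob=(355,183),sh=(279,304))}
for n in P:
    p=camera(n)
    for k,z in dict(hub=86,idx=50,tgt=36,knob=110,sh=130).items(): print(n,k,onz(p,P[n][k],z))
```

```text
scene hub [532.4 111.4  86. ]
scene idx [549.7 163.4  50. ]
scene tgt [618.4 108.   36. ]
scene knob [535.1 -47.4 110. ]
scene sh [473.4 279.8 130. ]
side hub [530.  110.8  86. ]
side idx [545.2 163.5  50. ]
side tgt [615.5 108.   36. ]
side knob [532.8 -50.9 110. ]
side sh [466.3 284.1 130. ]
```

```bash
M="python3 -m handwheel"; python3 -m handwheel '[[[150,-290,80],[0,0,0],0],[[150,-290,80],[0,0,0],0],[[150,-290,80],[0,0,0],0],[[150,-290,80],[0,0,0],0],[[150,-290,80],[0,0,0],0],[[150,-290,80],[0,0,0],0],[[150,-290,80],[0,0,0],0],[[150,-290,80],[0,0,0],0]]' 20
python3 -m handwheel '[[[150,-285,0],[0,0,20],0],[[150,-285,0],[0,0,20],0],[[150,-285,0],[0,0,20],0],[[150,-285,0],[0,0,20],0],[[150,-285,0],[0,0,20],0],[[150,-285,0],[0,0,20],0],[[150,-285,0],[0,0,20],0],[[150,-285,0],[0,0,20],0]]'
python3 - <<'E'
from h import *
np.set_printoptions(precision=2,suppress=True)
st=readout.observe();print(st["time"],st["eef_pos"],st["opening"],st["ft_force"]);print(np.array(st["tcp_rot"]))
p=camera("wrist");save(p,"w1.png");R,t=ext(p,st);print(-R.T@t);print(R)
for X in [(531,111,86),(533,-49,110)]: print(proj(p,X,st))
E
```

```text
time: 1.87
eef_pos: [382.1, 397.2, 330.4]
tcp_rot: [[0.0, -0.947, 0.321], [0.0, 0.321, 0.947], [-1.0, -0.0, 0.001]]
ft_force: [1.0, 0.7, -0.7]
opening: -0.3
time: 2.53
eef_pos: [532.5, 111.0, 330.1]
tcp_rot: [[0.001, -1.0, -0.02], [-0.0, -0.02, 1.0], [-1.0, -0.001, -0.0]]
ft_force: [0.4, 1.3, -0.1]
opening: 0.3
2.5333 [532.49 110.96 330.12] 0.28856771951722404 [ 0.43  1.26 -0.1 ]
[[ 0.   -1.   -0.02]
 [-0.   -0.02  1.  ]
 [-1.   -0.   -0.  ]]
[452.21 108.48 453.32]
[[-0.02  1.   -0.  ]
 [ 0.95  0.02  0.32]
 [ 0.32  0.01 -0.95]]
[283.43 179.05]
[147.12 182.36]
```

View pics/w1.png

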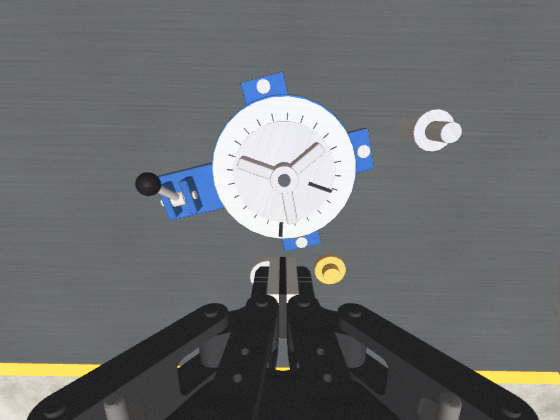

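The wrist picture shows hub (284,180), index line (309,183)–(331,190), broad line (281,223)–(281,236), and knob (148,184), all as projected. Now I'll measure the angles.

```bash
cat > meas.py <<'E'
from h import *
def cen(p,st,c0=(531,111)):
    # outer edge of scale ring (z=36,r=101): rays from c0, outermost bright->blue edge
    g=p["color"].astype(int);c=np.array(c0,float)
    for _ in range(3):
        pts=[]
        for a in np.radians(np.arange(0,360,3)):
            rs=np.arange(85,118,.5);uv=np.array([proj(p,(c[0]+r*np.cos(a),c[1]+r*np.sin(a),36),st) for r in rs])
            v=cv2.remap(p["color"],uv[:,:1].astype(np.float32),uv[:,1:].astype(np.float32),1)[:,0].astype(int)
            red=v[:,0];ok=red>140
            if ok[:8].sum()<4: continue
            r=rs[np.argmax(np.convolve(red,[-1,-1,0,1,1],'same')[3:-3])+3] if 0 else rs[np.where(ok)[0][-1]]
            if r<116: pts.append((c[0]+r*np.cos(a),c[1]+r*np.sin(a)))
        P=np.array(pts);m=np.ones(len(P),bool)
        for _ in range(4):
            A=np.c_[2*P,np.ones(len(P))][m];s=np.linalg.lstsq(A,(P[m]**2).sum(1),rcond=None)[0]
            R=np.sqrt(s[2]+s[0]**2+s[1]**2);m=abs(np.linalg.norm(P-s[:2],axis=1)-R)<2
        c=s[:2]
    return c,R,m.sum()
def line(p,st,c,z,r0,r1,a0,a1,th=75):
    a=np.radians(np.arange(a0,a1,.25));r=np.arange(r0,r1,.5);rr,aa=np.meshgrid(r,a)
    R,t=ext(p,st);X=np.stack([c[0]+rr*np.cos(aa),c[1]+rr*np.sin(aa),0*rr+z],-1)@R.T+t
    u=p["fx"]*X[...,0]/X[...,2]+p["cx"];v=p["fy"]*X[...,1]/X[...,2]+p["cy"]
    g=cv2.remap(cv2.cvtColor(p["color"],cv2.COLOR_RGB2GRAY),u.astype(np.float32),v.astype(np.float32),1).astype(float)
    f=np.clip(110-np.sort(g,1)[:,-max(3,len(r)//5)],0,None)   # line dark over nearly its whole length
    f=np.clip(130-np.median(g,1),0,None)
    k=np.argmax(np.convolve(f,np.ones(9),'same'));w=slice(max(0,k-20),k+21)
    return np.degrees((a[w]*f[w]).sum()/max(f[w].sum(),1e-6)),f[w].sum()
E
python3 - <<'E'
from meas import *
np.set_printoptions(precision=2,suppress=True)
st=readout.observe();p=camera("wrist")
c,R,n=cen(p,st);print(c,R,n, onz(p,(284,180),86,st))
for cc in [c,onz(p,(284,180),86,st)[:2]]:
    print(line(p,st,cc,50,45,66,40,110),line(p,st,cc,36,82,96,-30,20))
E
```

```text
[532.06 111.31] 100.58679512139258 110 [536.71 101.96  86.  ]
(np.float64(71.6569436539556), np.float64(878.5)) (np.float64(-2.0882671480144404), np.float64(692.5))
(np.float64(79.39691151919865), np.float64(898.5)) (np.float64(3.9509948415622698), np.float64(678.5))
```

Run:
```python
from meas import *
np.set_printoptions(precision=2,suppress=True)
for i in range(2):
    st=readout.observe();p=camera("wrist");print(st["time"],st["eef_pos"],st["dq"])
    c,R,n=cen(p,st);print(c,R,n, onz(p,(284,180),86,st),proj(p,(*c,86),st))
    print(line(p,st,c,50,45,66,40,110),line(p,st,c,36,82,96,-30,20))
save(p,"w2.png",(200,80,370,260),3)
```

```text
2.6333 [534.4  106.06 330.26] [-3.41 -0.37 -5.59  1.2  -3.1   0.82 -3.02]
[532.17 111.38] 100.60033455909056 110 [534.6  106.07  86.  ] [288.27 178.13]
(np.float64(71.76619099890232), np.float64(911.0)) (np.float64(-2.097582972582973), np.float64(693.0))
2.6833 [532.85 110.12 329.95] [-2.95 -0.35 -4.53  0.82 -1.56  0.37 -0.56]
[532.14 111.38] 100.61830941225486 110 [532.51 110.74  86.  ] [284.52 179.71]
(np.float64(71.72008903728435), np.float64(898.5)) (np.float64(-2.1619281045751637), np.float64(765.0))
```

View pics/w2.png

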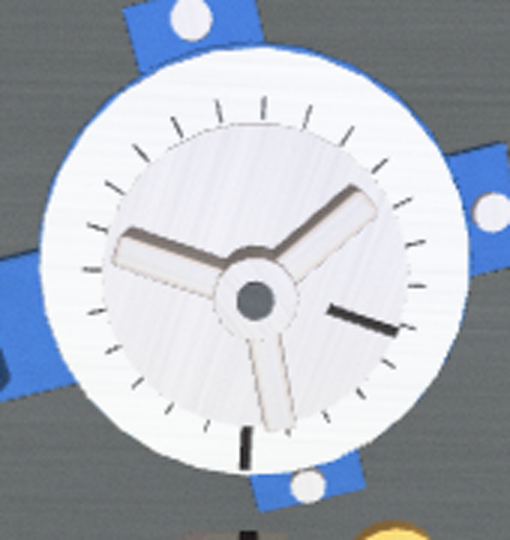

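```bash
python3 -m handwheel '[[[20,20,-30],[0,0,5],0],[[37,38,-60],[0,0,10.4],0],[[37,38,-95],[0,0,10.4],0],[[37,38,-130],[0,0,10.4],0],[[37,38,-165],[0,0,10.4],0],[[37,38,-190],[0,0,10.4],0],[[37,38,-205],[0,0,10.4],0],[[37,38,-210],[0,0,10.4],0]]'
python3 -m handwheel '[[[0,0,-10],[0,0,0],0],[[0,0,-20],[0,0,0],0],[[0,0,-30],[0,0,0],0],[[0,0,-35],[0,0,0],0],[[0,0,-35],[0,0,0],0],[[0,0,-35],[0,0,0],0],[[0,0,-35],[0,0,0],0]]'
python3 - <<'E'
from h import *
st=readout.observe();print(st["eef_pos"],st["ft_force"])
p=camera("side");save(p,"s2.png",(220,150,400,320),3)
E
```

```text
time: 3.4
eef_pos: [565.5, 154.3, 116.7]
tcp_rot: [[-0.006, -0.978, -0.206], [-0.0, -0.206, 0.979], [-1.0, 0.006, 0.001]]
ft_force: [-0.0, -0.3, -0.3]
opening: -0.0
time: 3.98
eef_pos: [568.9, 152.1, 85.1]
tcp_rot: [[0.001, -0.979, -0.202], [0.0, -0.202, 0.979], [-1.0, -0.001, 0.0]]
ft_force: [-0.4, -0.3, -0.1]
opening: 0.1
[568.9216291  152.07096815  85.1457107 ] [-0.40739853 -0.25796664 -0.12783697]
```

View pics/s2.png

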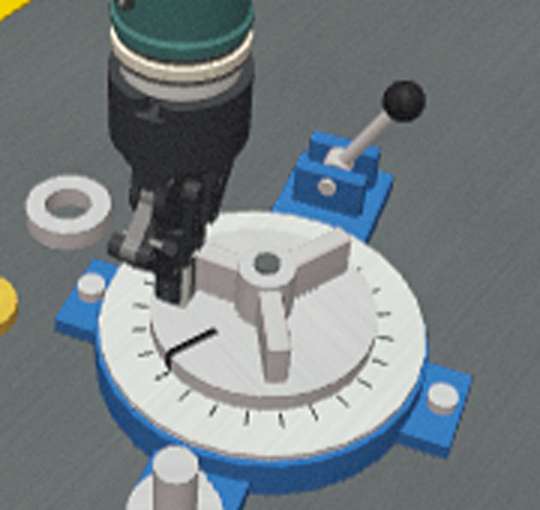

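The finger stands at about (175,290) in the crop, beside the +x rib and clear of the disc. Next I'll compute the arc shifts.

Run:
```python
import numpy as np
c=np.array([532.1,111.4]);cur=np.array([569.73,149.63])
for th in range(0,-85,-4):
    a=np.radians(37.75+th);print(th,(c+50.1*np.array([np.cos(a),np.sin(a)])-cur).round(1))
```

```text
0 [ 2.  -7.6]
-4 [  4.  -10.4]
-8 [  5.9 -13.4]
-12 [  7.5 -16.5]
-16 [  8.9 -19.7]
-20 [ 10.1 -23. ]
-24 [ 11.  -26.3]
-28 [ 11.7 -29.7]
-32 [ 12.2 -33.2]
-36 [ 12.4 -36.7]
-40 [ 12.4 -40.2]
-44 [ 12.2 -43.7]
-48 [ 11.7 -47.1]
-52 [ 10.9 -50.6]
-56 [  9.9 -53.9]
-60 [  8.7 -57.2]
-64 [  7.3 -60.4]
-68 [  5.6 -63.5]
-72 [  3.8 -66.4]
-76 [  1.7 -69.2]
-80 [ -0.5 -71.9]
-84 [ -3.  -74.4]
```

```bash
python3 -m handwheel '[[[1,-4,0],[0,0,0],0],[[2,-7.6,0],[0,0,0],0],[[3,-9,0],[0,0,-2],0],[[4,-10.4,0],[0,0,-4],0],[[5,-11.9,0],[0,0,-6],0],[[5.9,-13.4,0],[0,0,-8],0],[[6.7,-15,0],[0,0,-10],0],[[7.5,-16.5,0],[0,0,-12],0]]'
```

```text
time: 4.7
eef_pos: [576.1, 136.1, 84.8]
tcp_rot: [[0.0, -1.0, 0.009], [0.001, 0.009, 1.0], [-1.0, -0.0, 0.001]]
ft_force: [-0.6, 2.9, 1.2]
opening: 0.0
```

```bash
python3 -m handwheel '[[[1.1,-2.4,0],[0,0,-3],0],[[2,-4.8,0],[0,0,-6],0],[[2.8,-7.3,0],[0,0,-9],0],[[3.5,-9.8,0],[0,0,-12],0],[[4,-12.4,0],[0,0,-15],0],[[4.5,-14.9,0],[0,0,-18],0],[[4.8,-17.6,0],[0,0,-21],0],[[4.9,-20.2,0],[0,0,-24],0]]'
python3 -m handwheel '[[[0,-2.6,0],[0,0,-3],0],[[-0.1,-5.2,0],[0,0,-6],0],[[-0.3,-7.8,0],[0,0,-9],0],[[-0.7,-10.4,0],[0,0,-12],0],[[-1.3,-13,0],[0,0,-15],0],[[-2,-15.5,0],[0,0,-18],0],[[-2.8,-18,0],[0,0,-21],0],[[-3.7,-20.5,0],[0,0,-24],0]]'
python3 - <<'E'
from meas import *
for i in range(3):
    st=readout.observe();p=camera("wrist")
c=(532.1,111.4);print(st["eef_pos"],st["ft_force"],line(p,st,c,50,30,66,-10,80),line(p,st,c,36,82,96,-30,20))
for n in ["scene","side"]:
    q=camera(n);print(n,line(q,None,c,50,30,66,-10,80),line(q,None,c,36,82,96,-30,20))
save(p,"w3.png")
E
```

```text
time: 5.37
eef_pos: [581.8, 115.8, 84.8]
tcp_rot: [[0.002, -0.91, 0.415], [0.001, 0.415, 0.91], [-1.0, -0.001, 0.001]]
ft_force: [-0.2, 3.3, -0.2]
opening: -0.1
time: 6.03
eef_pos: [578.8, 95.0, 84.9]
tcp_rot: [[0.003, -0.662, 0.75], [0.0, 0.75, 0.662], [-1.0, -0.002, 0.002]]
ft_force: [0.5, 2.8, 0.2]
opening: -0.2
[578.18411305  94.31778869  84.81659892] [1.73241776 1.53039452 0.49945874] (np.float64(14.818598315998019), np.float64(2019.0)) (np.float64(-22.60538510706296), np.float64(3129.0))
scene (np.float64(50.69639573372563), np.float64(2719.0)) (np.float64(-1.7138532763532766), np.float64(702.0))
side (np.float64(14.053749406739438), np.float64(1053.5)) (np.float64(-2.4661736941472627), np.float64(794.5))
```

View pics/w3.png

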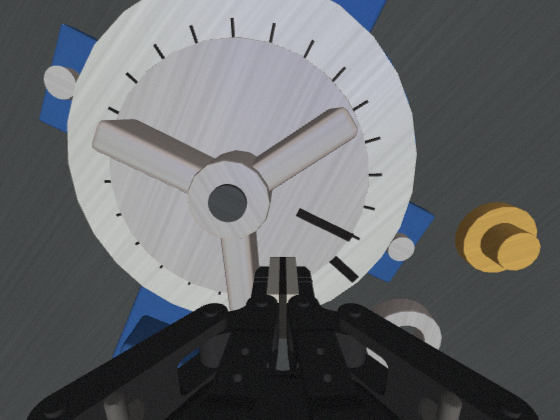

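The picture shows the index line at (300,211)–(352,238) and the broad line at about (343,268), with the ribs free and the finger on its rib. About 17° remain. I'll push on slowly to just short of the line.

```bash
python3 -m handwheel '[[[-0.7,-1.6,0],[0,0,-2],0],[[-1.4,-3.2,0],[0,0,-4],0],[[-2.2,-4.8,0],[0,0,-6],0],[[-3.1,-6.3,0],[0,0,-8],0],[[-4,-7.8,0],[0,0,-10],0],[[-4.9,-9.2,0],[0,0,-12],0],[[-5.4,-9.9,0],[0,0,-13],0],[[-5.4,-9.9,0],[0,0,-13],0]]'
cat > look.py <<'E'
from meas import *
for i in range(4):
    st=readout.observe();p=camera("wrist")
c=(532.1,111.4);print(st["eef_pos"],st["ft_force"],line(p,st,c,50,34,66,-12,12),line(p,st,c,36,80,92,-8,8))
for n in ["scene","side"]:
    q=camera(n);print(n,line(q,None,c,50,34,66,-12,12),line(q,None,c,36,80,96,-8,8))
import sys
save(p,sys.argv[1])
E
python3 look.py w4.png
```

```text
time: 6.95
eef_pos: [571.5, 84.3, 84.7]
tcp_rot: [[-0.0, -0.478, 0.878], [-0.001, 0.878, 0.478], [-1.0, -0.0, -0.001]]
ft_force: [3.1, 0.4, 0.5]
opening: -0.4
[571.15681117  84.94166627  84.53558816] [ 2.23898956 -0.10636424  0.71116778] (np.float64(0.5348659454374413), np.float64(2126.0)) (np.float64(-1.9102627257799674), np.float64(1522.5))
scene (np.float64(0.7104690522243714), np.float64(1034.0)) (np.float64(-1.7065368567454797), np.float64(719.0))
side (np.float64(-0.38116323599808516), np.float64(1044.5)) (np.float64(-2.4782541640962368), np.float64(810.5))
```

```bash
python3 -m handwheel '[[[-0.4,-0.5,0],[0,0,-0.7],0],[[-0.8,-1.1,0],[0,0,-1.5],0],[[-1.2,-1.6,0],[0,0,-2.3],0],[[-1.2,-1.6,0],[0,0,-2.3],0],[[-1.2,-1.6,0],[0,0,-2.3],0]]'
python3 look.py w5.png
```

```text
time: 7.67
eef_pos: [570.2, 83.6, 84.5]
tcp_rot: [[-0.001, -0.444, 0.896], [0.0, 0.896, 0.444], [-1.0, 0.001, -0.001]]
ft_force: [2.3, 0.5, -0.0]
opening: -0.0
[570.22066635  83.66143422  84.50437744] [2.10080023 1.46317504 0.43582115] (np.float64(-1.2613715077349343), np.float64(2165.5)) (np.float64(-1.8702252693437804), np.float64(1531.5))
scene (np.float64(-1.0584365325077398), np.float64(969.0)) (np.float64(-1.6990965948575403), np.float64(719.5))
side (np.float64(-2.2885503231763624), np.float64(1083.0)) (np.float64(-2.474770642201835), np.float64(817.5))
```

View pics/w5.png

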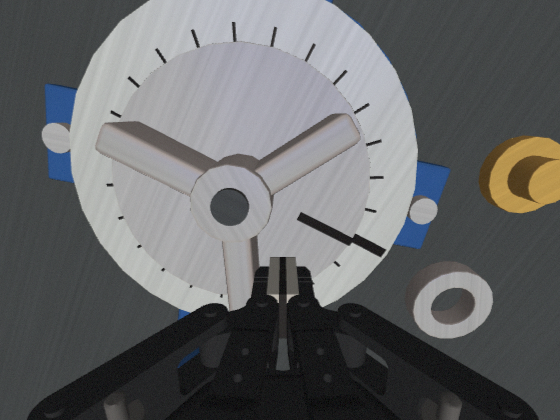

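The index line runs straight into the broad line, which is at about (355,240)–(383,252). The three cameras leave 0.2–0.6° (under 1 mm). I'll back off the rib, rise and check.

```bash
python3 -m handwheel '[[[4,2,0],[0,0,0],0],[[9,5,0],[0,0,0],0],[[10,5,10],[0,0,0],0],[[10,5,35],[0,0,0],0],[[10,5,70],[0,0,0],0],[[10,5,105],[0,0,0],0],[[10,5,135],[0,0,0],0],[[10,5,135],[0,0,0],0]]'
sed -i 's/^save/save/' look.py; python3 look.py w6.png
python3 - <<'E'
from h import *
for n in ["scene","side"]:
    q=camera(n)
    for l in ["clamp_knob","clamp"]: print(n,l,[(np.round(d["centre"]),d["score"]) for d in search_frame(q,l)[:1]])
    # black blob near expected knob
    u,v=proj(q,(534,-49,110)).round().astype(int);g=cv2.cvtColor(q["color"],cv2.COLOR_RGB2GRAY)[v-20:v+20,u-20:u+20]
    m=cv2.moments((g<45).astype(np.uint8),True);print(onz(q,(m["m10"]/m["m00"]+u-20,m["m01"]/m["m00"]+v-20),110),m["m00"])
E
```

```text
time: 8.63
eef_pos: [584.3, 87.7, 226.1]
tcp_rot: [[0.011, -0.443, 0.896], [0.002, 0.896, 0.443], [-1.0, -0.003, 0.01]]
ft_force: [-0.1, -0.6, -0.2]
opening: 0.2
[580.04725381  88.40268577 220.01415872] [-1.02642217  0.15564208 -0.3193648 ] (np.float64(-1.3917924528301886), np.float64(1325.0)) (np.float64(-1.9325205214872043), np.float64(1035.5))
scene (np.float64(-1.0368760515984299), np.float64(891.5)) (np.float64(-1.6928571428571428), np.float64(700.0))
side (np.float64(-2.2768105849582176), np.float64(1077.0)) (np.float64(-2.4557228915662654), np.float64(830.0))
scene clamp_knob [(array([546., -42.,  91.]), 0.68)]
scene clamp [(array([546., -45.,  90.]), 0.86)]
[540.28756513 -56.01075694 110.        ] 30.0
side clamp_knob [(array([538., -37., 104.]), 0.88)]
side clamp [(array([537., -38., 107.]), 0.54)]
[532.990809   -47.39717245 110.        ] 110.0
```

Dial is on its line with the finger clear (0.2–0.65° off by three cameras). Next, go behind the lever knob.

```bash
python3 -m handwheel '[[[-30,-48,0],[0,0,-5],0],[[-60,-96,0],[0,0,-10],0],[[-87,-144,0],[0,0,-12],0],[[-87,-144,0],[0,0,-12],0],[[-87,-144,0],[0,0,-12],0],[[-87,-144,0],[0,0,-12],0],[[-87,-144,0],[0,0,-12],0],[[-87,-144,0],[0,0,-12],0]]'
python3 -m handwheel '[[[0,0,-25],[0,0,0],0],[[0,0,-55],[0,0,0],0],[[0,0,-80],[0,0,0],0],[[0,0,-100],[0,0,0],0],[[0,0,-106],[0,0,0],0],[[0,0,-106],[0,0,0],0],[[0,0,-106],[0,0,0],0],[[0,0,-106],[0,0,0],0]]'
python3 - <<'E'
from h import *
st=readout.observe();print(st["eef_pos"],st["ft_force"])
p=camera("wrist");save(p,"w7.png")
E
```

```text
time: 9.9
eef_pos: [494.7, -54.3, 219.6]
tcp_rot: [[0.001, -0.251, 0.968], [0.0, 0.968, 0.251], [-1.0, 0.0, 0.001]]
ft_force: [-0.2, 0.1, 0.5]
opening: 0.0
time: 10.57
eef_pos: [494.7, -55.4, 114.5]
tcp_rot: [[0.002, -0.249, 0.968], [-0.0, 0.968, 0.249], [-1.0, -0.001, 0.002]]
ft_force: [0.1, -0.7, 1.1]
opening: 0.1
[494.74377031 -55.38265702 114.54700896] [ 0.12187475 -0.70664747  1.05026947]
```

View pics/w7.png

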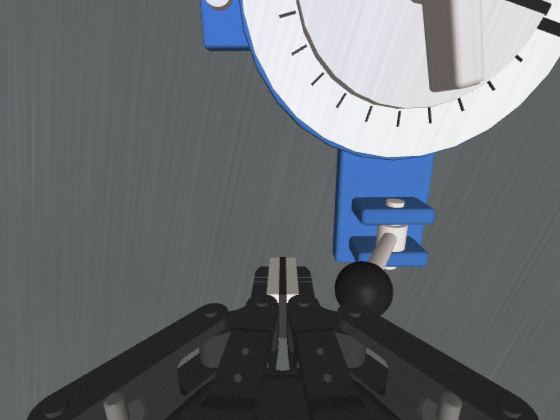

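The knob is at (364,287), to the right of the shut fingertips (283,258–300). I'll check the lateral alignment.

Run:
```python
from h import *
st=readout.observe();p=camera("wrist")
k=onz(p,(364,287),110,st);R=np.array(st["tcp_rot"]);print(k,(R.T@(k-st["eef_pos"])).round(1))
for q in [(0,0,0),(19,0,0),(0,11,0),(19,11,0)]: print(q,proj(p,R@q+np.array(st["eef_pos"]),st).round())
```

```text
[534.74802278 -46.82021306 110.        ] [ 4.8 -1.6 40.9]
(0, 0, 0) [281. 290.]
(19, 0, 0) [281. 270.]
(0, 11, 0) [281. 269.]
(19, 11, 0) [281. 251.]
```

```bash
python3 -m handwheel '[[[5.3,1.4,0],[0,0,0],0],[[8.7,2.2,0],[0,0,0],0],[[11.6,3,0],[0,0,0],0],[[14.5,3.8,0],[0,0,0],0],[[18.4,4.8,0],[0,0,0],0],[[22.7,5.9,0],[0,0,0],0],[[27.1,7,0],[0,0,0],0],[[31,8,0],[0,0,0],0]]'
python3 -m handwheel '[[[4,1,0],[0,0,0],0],[[8,2,0],[0,0,0],0],[[12,3.1,0],[0,0,0],0],[[16,4.1,0],[0,0,0],0],[[20,5.2,0],[0,0,0],0],[[24,6.2,0],[0,0,0],0],[[28,7.2,0],[0,0,0],0],[[32,8.3,0],[0,0,0],0]]'
python3 -m handwheel '[[[4,1,0],[0,0,0],0],[[8,2,0],[0,0,0],0],[[12,3.1,0],[0,0,0],0],[[16,4.1,0],[0,0,0],0],[[20,5.2,0],[0,0,0],0],[[22,5.7,0],[0,0,0],0],[[24,6.2,0],[0,0,0],0],[[24,6.2,0],[0,0,0],0]]'
python3 - <<'E'
from h import *
st=readout.observe();p=camera("side");print(st["eef_pos"],st["ft_force"]);save(p,"s3.png",(220,120,420,310),3)
E
```

```text
time: 11.33
eef_pos: [525.2, -47.5, 113.6]
tcp_rot: [[0.0, -0.248, 0.969], [-0.0, 0.969, 0.248], [-1.0, -0.0, 0.0]]
ft_force: [-2.7, 0.1, 1.1]
opening: -0.3
time: 12.0
eef_pos: [557.1, -39.2, 113.6]
tcp_rot: [[0.0, -0.248, 0.969], [-0.0, 0.969, 0.248], [-1.0, -0.0, 0.0]]
ft_force: [-0.9, -0.3, 0.3]
opening: -0.1
time: 12.67
eef_pos: [580.8, -33.0, 113.5]
tcp_rot: [[-0.0, -0.249, 0.969], [-0.0, 0.969, 0.249], [-1.0, -0.0, -0.0]]
ft_force: [-1.9, 0.5, -1.0]
opening: -0.2
[580.81374742 -33.00461065 113.53192397] [-1.85133607  0.4580897  -0.95747081]
```

View pics/s3.png

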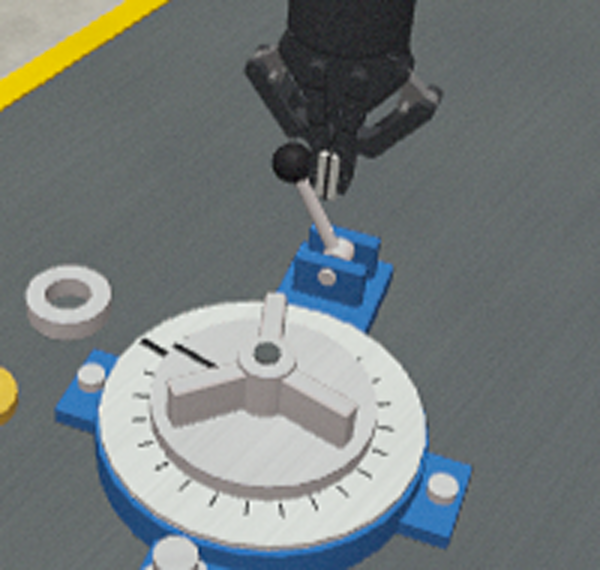

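The lever leans well over, with the knob at (292,162) in the crop, and the force is still only the pushing force. I'll go on slowly until the stop is felt.

```bash
python3 -m handwheel '[[[1.5,0.4,0],[0,0,0],0],[[3,0.8,0],[0,0,0],0],[[4.5,1.2,0],[0,0,0],0],[[6,1.6,0],[0,0,0],0],[[6,1.6,0],[0,0,0],0],[[6,1.6,0],[0,0,0],0]]'
```

```text
time: 13.22
eef_pos: [581.5, -32.8, 113.5]
tcp_rot: [[-0.009, -0.247, 0.969], [0.001, 0.969, 0.247], [-1.0, 0.003, -0.009]]
ft_force: [-9.5, -1.7, 6.2]
opening: 0.1
```

The stop is felt: 9.5 N and no further motion. Now retreat and check.

```bash
python3 -m handwheel '[[[-6,-1.6,0],[0,0,0],0],[[-16,-4,0],[0,0,0],0],[[-36,-9,0],[0,0,0],0],[[-50,-13,20],[0,0,0],0],[[-50,-13,50],[0,0,0],0],[[-50,-13,90],[0,0,0],0],[[-50,-13,130],[0,0,0],0],[[-50,-13,130],[0,0,0],0]]'
python3 look.py w8.png
python3 - <<'E'
from h import *
p=camera("side");a=p["color"][120:310,220:420,::-1];q=camera("scene");b=q["color"][170:360,130:330,::-1]
cv2.imwrite("pics/f.png",cv2.resize(np.hstack([a,b]),None,fx=2,fy=2,interpolation=2))
for n,x in [("side",p),("scene",q)]:
    for l in ["clamp_knob","shaft","bearing","plug"]: print(n,l,[(np.round(d["centre"]),round(d["score"],2)) for d in search_frame(x,l)[:1]])
    k=np.array([570.9,-38.7,40])+80*(np.sin(.5)*np.array([.968,.25,0])+np.cos(.5)*np.array([0,0,1]));print(k,proj(x,k))
st=readout.observe();print(st["time"],st["eef_pos"],st["ft_force"])
E
```

```text
time: 13.88
eef_pos: [541.8, -46.1, 250.8]
tcp_rot: [[0.016, -0.247, 0.969], [0.0, 0.969, 0.247], [-1.0, -0.004, 0.015]]
ft_force: [1.0, -0.9, 0.1]
opening: 0.3
[537.07221367 -44.11504141 244.27517474] [-0.69393365 -0.23585908  0.17613132] (np.float64(-1.3673235563703026), np.float64(1091.0)) (np.float64(-1.876997245179063), np.float64(907.5))
scene (np.float64(-1.050990675990676), np.float64(858.0)) (np.float64(-1.7002204261572378), np.float64(680.5))
side (np.float64(-2.276215121512151), np.float64(1111.0)) (np.float64(-2.4581871345029236), np.float64(855.0))
side clamp_knob [(array([595., -27.,  91.]), 0.82)]
side shaft [(array([464., 294.,  90.]), 0.58)]
side bearing [(array([704.,  95.,  17.]), 0.66)]
side plug [(array([690., 199.,   8.]), 0.55)]
[608.02671371 -29.11148923 110.20660495] [317.06533718 173.73090298]
scene clamp_knob [(array([606., -34., 111.]), 0.98)]
scene shaft [(array([473., 279.,  90.]), 0.82)]
scene bearing [(array([712.,  85.,  17.]), 0.64)]
scene plug [(array([700., 180.,  11.]), 0.67)]
[608.02671371 -29.11148923 110.20660495] [216.62691236 261.80219277]
14.6833 [536.56003251 -44.56354476 243.53478401] [ 0.05572879 -0.69867162  0.35070471]
```

View pics/f.png

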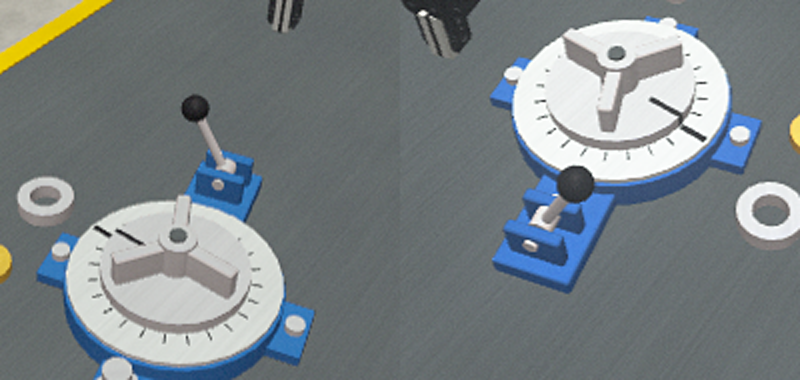

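The knob is at (317.5,174) in the side view and (217.5,262) in the scene view, where the stop position projects to (317,174) and (217,262). The dial is still on its line, the loose parts haven't moved and the arm is clear. I'm handing the job in.

```bash
python3 -c "
from bench import ticket
print(ticket.close_job())"
```

```text
the job is handed in; nothing more can be done
None
```

I turned the dial about 73° clockwise by pushing one rib with the shut fingertips. Once the index was on the broad line I backed off, then pushed the lever over until I felt its stop. The job was handed in at about 14.7 s; no verdict came back.

- **Dial:** After the lever push, the three cameras put the index 0.2–0.65° from the broad line, under 1 mm at the rim against the 3 mm allowed. They differ by up to about 1° in absolute angle, which fits their calibration, but agree on the offset.
- **Lever:** At the stop the reading was about 9.5 N with no further motion. The knob shows within a pixel of where the stop position should appear in both fixed cameras. The network's side-view knob position was about 23 mm off; I put that down to the network, since the picture and the scene view agree with the stop.
- **Forces:** The readings I took were about 3 N while pushing the dial and 9.5 N at the lever's stop. They come only at the end of each move, so brief peaks in between would not show.
- **Loose parts:** The shaft, bearing and plug were found within about 3 mm of their first positions, which is within the network's accuracy. The arm ended clear of everything.

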